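# Lay out parts and setting rings for a measuring run

## Task

Set out the parts for the next measuring run: on the long setup plate put the bracket in the middle of the section beside the stop bar, square to the plate and with its upright wing on the bar's side, and the turned flange, hub up, in the middle of the open section on the other side of the scribed line. Put the large setting ring flat in the middle of the round rest and the small setting ring flat on top of it, centred. Leave the bearing and the eye loupe where they are.

Things in the scene. Friction and masses are not known exactly. Their poses are not given: they have to be found in the camera images.
- large_ring_centre (a point): large plain steel setting ring lying flat, 52 mm across, 18 mm high, with a round bore; loose, about 0.2 kg; the point is its centre, half-way up (9 mm above its underside). Grip it across its outside.
- small_ring_centre (a point): small plain steel setting ring lying flat, 39 mm across, 14 mm high, with a round bore; loose, about 0.11 kg; the point is its centre, half-way up (7 mm above its underside). Grip it across its outside.
- flange_centre (a point): turned steel flange lying flat, hub up: a disc 57 mm across and 11 mm thick with small bolt holes, and on it a round hub 31 mm across that reaches 24 mm above the underside; loose, about 0.11 kg; the point is on its axis, 12 mm above its underside. Grip it by the hub.
- bracket_centre (a point): milled aluminium L-shaped bracket: a base 60 mm long (its x), 40 mm wide (its y) and 10 mm thick, with an upright wing across one end, 40 mm wide, about 12 mm thick, up to 42 mm above the underside, with a round hole through it; loose, about 0.12 kg; the point is at the middle of the base's outline, 21 mm above the underside. Its x axis points level from the middle towards the wing, z up.
- bracket_wing (a point): the upright wing of the bracket: the point is in the middle of the wing's width and thickness, 24 mm along the bracket's x axis from the bracket's middle, 34 mm above the underside (8 mm below the wing's top). Same axes as the bracket's centre: x is across the wing's thickness. The bracket is easily gripped here across the thickness, from above.
- setup_plate: long aluminium setup plate, fixed, 170 mm long (its x), 84 mm wide (its y), 8 mm thick; the origin is under its middle, at the underside; z up. At its +x end a steel stop bar with two screw heads lies across it (x = 75 to 85 mm, 10 mm higher than the plate's top). A dark scribed line crosses it at x = -7 mm: the section beside the bar runs from x = -7 to 75 mm (middle at x = 34 mm), the open section from x = -85 to -7 mm (middle at x = -46 mm).
- rest_top (a point): round flat aluminium rest, fixed, 100 mm across and 8 mm high, with thin dark concentric circles on it; the point is the centre of its top face.
- bearing_centre (a point): ball bearing lying flat, 35 mm across, 11 mm high, with a dark seal ring; a bystander, not to be moved; the point is its centre, half-way up.
- loupe_centre (a point): black eye loupe, waisted, standing upright, 34 mm across, 30 mm high; a bystander, not to be moved; the point is its centre, half-way up.
There are look-alikes about, which are no part of the job. Leave any purple look-alike of the part that bears large_ring_centre alone. Leave any purple look-alike of the part that bears bracket_centre alone.

How it is judged:
By the outcome, as a careful person would: the job done as asked, in the order asked, and still so for the second after the job is handed in, with the robot touching nothing.
It also fails if it takes over 99 s, if anything falls off the work surface, if the arm or the gripper's body presses on something with over 40 N, if the wrist force passes 120 N, or if a joint passes its speed limit or range.

## Robot

A 7-joint arm with a two-finger parallel gripper is mounted at the origin on a cart in front of the work surface, level with it; the furniture and walls round the work are solid. World frame = base frame: x ahead of the robot, y to its left, z up, the work surface at z = 0. Lengths are in m, angles in degrees, forces in N, time in s.
With the tool pointing down it reaches from about 0.375 to 0.925 m from the base axis. Payload 3.1 kg.
Tool frame: the origin (TCP) lies at the very end of the fingers, on their centre line; the grasp point (between the pads) lies arm.grip_point_offset behind it (arm.grip_point_offset is the distance from the TCP to the grasp point, in m); z points along the fingers, y is the direction in which the jaws open and shut (so a half turn about z gives the same grasp; the last joint's range is limited). The gripper opens to 85 mm and grips with 20 to 120 N. Pads are 22 mm wide; open, the fingers measure 114 mm over their backs; the gripper's body (76 mm by 85 mm) begins 54 mm behind the grasp point. The pads swing forward as they close: fully open they stand 13 mm farther back than shut.
Start: joints at [58.797, 21.939, 2.515, 91.553, -1.026, 66.532, -2.859], TCP at [0.281, -0.586, 0.231] pointing down, gripper open.
Joint ranges: [-149.38, 149.38], [-23.57, 123.04], [-84.95, 90], [0, 143.3], [-89.99, 269.99], [3.08, 112.72], [-163.45, 163.45]. Speed limits (degrees/s): [159.86, 159.86, 180, 180, 180, 180, 180].

## Interface

Orientations are given as a 3x3 rotation matrix whose columns are the frame's x, y, z axes.
In Python, from plant import status, imaging, workorder, arm gives the robot as it stands.
- The arm moves only by the tool play_rows, never from a script. Its argument "moves" is a list that holds one entry, the list of rows, each a list of 7 numbers: the shift along the tool's x, y, z in cm, then the turn, a rotation vector about the tool's x, y, z in rad, then the finger opening in cm, from 0 to 8.54. In form: [[[x, y, z, wx, wy, wz, grip], ...]]. A call has 1 to 8 rows; each row is the pose to reach, as a shift and turn from the pose commanded when the call began, along the tool's axes at that moment; what a row does not reach only later rows make up. A row lasts 1/8 s, in which the tool goes at most 62.5 mm and 10.7 degrees, less where a joint would pass 70% of its speed; a pose out of reach is approached as far as the arm can. A call with a gripper value outside its range is refused whole. The fingers move at their own pace and stop on an object; the grip force is fixed at half the most. Time passes only in rows, so rows that repeat a pose let the fingers close. It gives the time, the measured TCP pose, the force and the opening at its end, in the units of the state.
- status.observe(): the state, without advancing time (a new reading comes with each control period).
- imaging.camera(name): name is "scene" or "top"; returns a dict with "frame" (400x640x3 uint8, blue, green, red), "z_map" (400x640 float32, m along the optical axis (not along the pixel's ray), 0 where there is no reading), "fx", "fy", "cx", "cy" (pixels), "rvec" (rotation vector, rad) and "tvec" (3), from world to camera coordinates, as OpenCV has them. Camera axes: x right, y down, z forward; pixel columns grow to the right and rows downward; lengths in m; the calibration is good to about 2 mm. A picture is of the moment at which its call begins.
- workorder.close_job(): hands the job in, once; it reports no verdict.
The state is a dict: "clock": time; "joint_pos": joint angles; "joint_vel": joint speeds; "joint_torque": joint torques, N m; "ee_pos": TCP position; "tool_rot": TCP orientation; "wrist_force": force on the tool from outside, world axes, zero at the start; "torque": the same for the moment, N m; "gripper_width": opening from 0.0 (shut) to 1.0 (fully open).
Only numpy, scipy, OpenCV 4.12 (cv2) and the standard library are available. Lean on these libraries where they do the work, as an engineer would, in place of code of your own. Each camera call takes 0.05 s, during which the arm holds its last target. There are 200 camera calls.

## Working session

There is one attempt and no reset: what is moved stays moved. The work goes in short steps, Python scripts to look and compute and a tool call to move; the robot and the scene stay as the last step left them, time stands still between calls to the robot, and variables do not carry over. Pictures are saved under pics/ and viewed, about 12 in all and at most 16, crops included, and the job is handed in when it is done.

Besides the shell and the picture viewer there is one more tool, called as name(argument=value, ...), one argument or row to a line, values as JSON. play_rows: Moves the arm, as the interface text tells. Its arguments: {"type":"object","properties":{"moves":{"type":"array","items":{"type":"array","items":{"type":"array","items":{"type":"number"}}}}},"required":["moves"]}

```bash
ls; mkdir -p pics; python3 - <<'E'
from plant import status, imaging, arm
import cv2,numpy as np
s=status.observe();print(s['clock'],s['ee_pos'],s['tool_rot'],s['gripper_width'],arm.grip_point_offset)
for n in('scene','top'):
    c=imaging.camera(n);cv2.imwrite(f'pics/{n}0.png',c['frame']);R=cv2.Rodrigues(c['rvec'])[0];print(n,c['fx'],c['cx'],c['cy'],(-R.T@c['tvec'].ravel()).round(3),R.round(2).tolist())
    np.savez(f'{n}0.npz',**c)
E
```

```text
pics
0.0 [ 0.28042288 -0.58532462  0.22987761] [[ 9.01788617e-01  4.32175423e-01 -1.30183643e-03]
 [ 4.32177353e-01 -9.01785601e-01  2.33782515e-03]
 [-1.63626775e-04 -2.67084833e-03 -9.99996420e-01]] 1.0023290247430943 0.0187
scene 422.0557193167598 312.18753234445984 193.83593279427188 [0.017 0.434 0.885] [[-0.65, -0.76, 0.02], [-0.58, 0.48, -0.65], [0.49, -0.43, -0.76]]
top 465.9681500489692 314.99246372352894 197.407625028787 [ 0.37  -0.036  1.556] [[-0.01, -1.0, -0.01], [-0.99, 0.02, -0.11], [0.11, 0.01, -0.99]]
```

View pics/scene0.png

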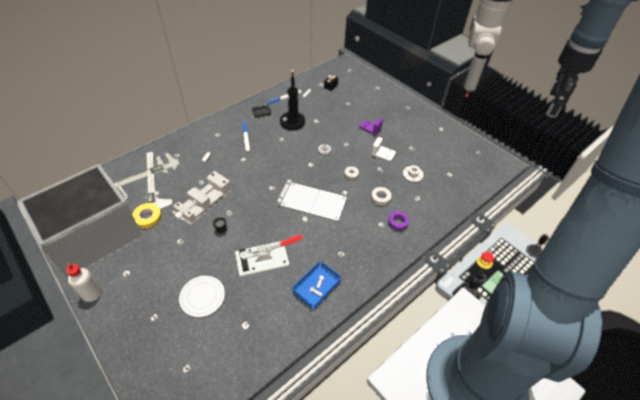

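View pics/top0.png

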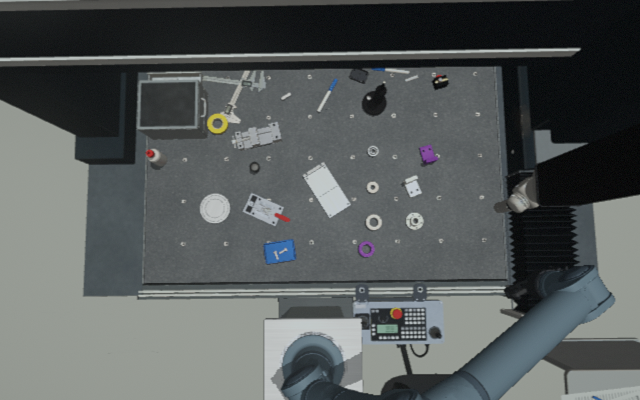

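The scene view shows the purple ring (399,220) and purple bracket (372,126), both look-alikes. The white candidates are discs at (381,196), (351,172) and (324,149), the flange (413,173), the bracket (384,150), the plate (313,200) and the rest (202,297). The top view shows the same discs at (374,222), (372,187) and (373,151), the flange (415,221) and the bracket (412,186). I'll check the choice in one close crop.

```bash
python3 - <<'E'
import cv2,numpy as np
a=cv2.imread('pics/scene0.png')[110:235,265:440];b=cv2.imread('pics/top0.png')[135:260,295:445]
z=lambda i:cv2.resize(i,None,fx=4.4,fy=4.4,interpolation=cv2.INTER_CUBIC)
cv2.imwrite('pics/c1.png',z(a)); 
t=cv2.imread('pics/top0.png')[135:260,295:445];cv2.imwrite('pics/c2.png',z(t))
E
```

```text
(no output)
```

View pics/c1.png

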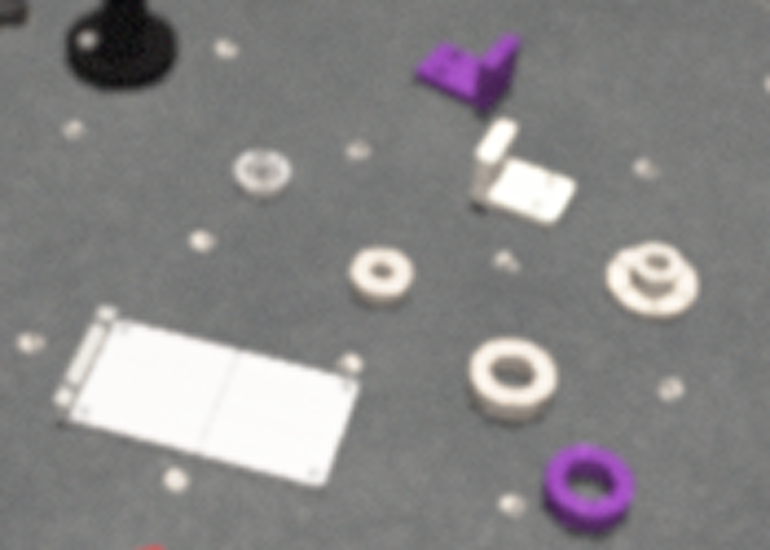

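View pics/c2.png

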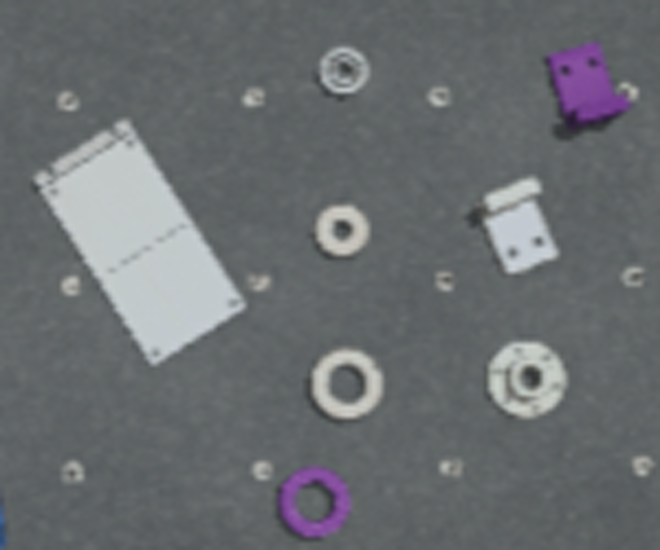

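The crops settle the choice: the large ring is the cream ring at scene (381,196), the small ring is (351,172), and the bearing is the grey disc with a dark seal at (324,149). The cream flange is at (413,173) and the light bracket at (384,150). The plate's bar end is on the left/far side. Next I'll fit silhouette models to both views.

```bash
cat > fit.py <<'E'
import cv2,numpy as np
from scipy.optimize import minimize
from plant import imaging
th=np.linspace(0,2*np.pi,48,endpoint=False)
def cyl(d,z0,z1): return np.array([[d/2*np.cos(t),d/2*np.sin(t),z] for z in(z0,z1) for t in th])
def box(x0,x1,y0,y1,z0,z1): return np.array([[x,y,z] for x in(x0,x1) for y in(y0,y1) for z in(z0,z1)],float)
M=dict(large=[cyl(52,0,18)],small=[cyl(39,0,14)],flange=[cyl(57,0,11),cyl(31,11,24)],
 bracket=[box(-30,30,-20,20,0,10),box(18,30,-20,20,0,42)],
 plate=[box(-85,85,-42,42,0,8),box(75,85,-42,42,0,18)],rest=[cyl(100,0,8)])
SS=8
def grab(n): return imaging.camera(n)
def world(c,u,v,z):
    R=cv2.Rodrigues(c['rvec'])[0];o=-R.T@c['tvec'].ravel()
    d=R.T@np.array([(u-c['cx'])/c['fx'],(v-c['cy'])/c['fy'],1]);return o+d*(z-o[2])/d[2]
def proj(c,P):
    K=np.array([[c['fx'],0,c['cx']],[0,c['fy'],c['cy']],[0,0,1]],float)
    return cv2.projectPoints(np.asarray(P,float),np.asarray(c['rvec'],float),np.asarray(c['tvec'],float),K,None)[0][:,0]
def fit(c,name,u,v,yaw=0,z=0.,r=None,thr=None):
    """pixel seed -> x,y,yaw of the base centre, underside at z, and residual"""
    g=c['frame'].astype(float).max(2)
    p=world(c,u,v,z+.01); u0,v0=int(u),int(v)
    r=r or {'plate':48,'rest':38}.get(name,22)
    if name=='plate': pass
    y0,x0=v0-r,u0-r; win=g[y0:y0+2*r,x0:x0+2*r]
    bg=np.median(np.r_[win[0],win[-1]]); t=thr or bg+45
    soft=np.clip((win-bg)/(2*(t-bg)),0,1)
    m=(soft>.5).astype(np.uint8); k,lab,st,ce=cv2.connectedComponentsWithStats(m)
    best=min(range(1,k),key=lambda i:np.hypot(*(ce[i]-r))-.02*st[i][4] if st[i][4]>15 else 1e9)
    keep=cv2.dilate((lab==best).astype(np.uint8),np.ones((3,3)))
    cs,_=cv2.findContours((lab==best).astype(np.uint8),cv2.RETR_EXTERNAL,cv2.CHAIN_APPROX_NONE)
    fill=cv2.drawContours(np.zeros_like(m),cs,-1,1,-1); er=cv2.erode(fill,np.ones((3,3)))
    soft=np.where(er>0,1,soft*keep)
    def f(q):
        w=q[2]/50; Rz=np.array([[np.cos(w),-np.sin(w),0],[np.sin(w),np.cos(w),0],[0,0,1]])
        im=np.zeros((2*r*SS,2*r*SS),np.uint8)
        for B in M[name]:
            X=B/1000@Rz.T+[q[0]/1000,q[1]/1000,z]; uv=(proj(c,X)-[x0,y0]+.5)*SS-.5
            cv2.fillConvexPoly(im,cv2.convexHull((uv*16).round().astype(np.int32)),255,shift=4)
        im=cv2.resize(cv2.GaussianBlur(im,(0,0),SS*.6),(2*r,2*r),interpolation=cv2.INTER_AREA)/255.
        return ((im-soft)**2).sum()
    s=minimize(f,[p[0]*1000,p[1]*1000,yaw*50],method='Nelder-Mead',options=dict(initial_simplex=np.array([p[0]*1000,p[1]*1000,yaw*50])+np.array([[0,0,0],[8,0,0],[0,8,0],[0,0,8]]),xatol=.05,fatol=.005))
    return np.r_[s.x[:2],np.degrees(s.x[2]/50),s.fun,soft.sum()].round(2)
E
python3 - <<'E'
from fit import *
T=np.load('top0.npz');S=np.load('scene0.npz')
from math import atan2,degrees
# seed yaws: from top view pixels -> world
def dirw(c,a,b):
    d=world(c,*b,.01)-world(c,*a,.01);return atan2(d[1],d[0])
py=dirw(T,(340,210),(313,170));by=dirw(T,(414,194),(411,180))
print(degrees(py),degrees(by))
for n,t,s in [('large',(374,222),(381,196)),('small',(372.5,187),(351,172)),('flange',(415,221),(413,173)),('bracket',(413,187),(385,151)),('plate',(327,190),(313,200)),('rest',(215,208),(202,297))]:
    y={'plate':py,'bracket':by}.get(n,0)
    print(n,'top',fit(T,n,*t,y),'scene',fit(S,n,*s,y))
E
```

```text
32.88074316363236 9.892401606703753
large top [ 460.58 -208.74    4.65    3.64  190.47] scene [ 464.34 -212.28   -3.16   18.6   261.08]
small top [ 5.7809e+02 -2.0832e+02 -3.0000e-02  2.8200e+00  1.0496e+02] scene [ 581.07 -211.1     2.63    6.97  133.93]
flange top [ 462.72 -344.51    1.12    2.91  233.88] scene [ 463.88 -345.5     2.28    3.51  276.15]
bracket top [ 576.9  -342.22   20.91    9.51  230.61] scene [ 578.22 -343.78   21.99   13.61  293.9 ]
plate top [ 570.61  -54.35   31.48    8.19 1281.84] scene [ 572.13  -55.35   31.46   22.91 1673.47]
rest top [515.2  321.48   6.76   2.47 703.03] scene [ 516.82  321.61   -3.62    7.8  1509.09]
```

```bash
cat > go.py <<'E'
import sys,numpy as np
from scipy.spatial.transform import Rotation as Q
from plant import status
s=status.observe();R=np.array(s['tool_rot']);p=np.array(s['ee_pos'])
print('t',s['clock'],'p',(p*1e3).round(1),'tx',np.degrees(np.arctan2(R[1,0],R[0,0])).round(2),'w',round(s['gripper_width']*85,1),'F',np.round(s['wrist_force'],1),'j',np.round(s['joint_pos'],0))
for a in sys.argv[1:]:   # x,y,z mm, tx deg ; all relative to the current pose
    x,y,z,t=map(float,a.split(','));t=np.radians(t);c,n=np.cos(t),np.sin(t)
    G=np.array([[c,n,0],[n,-c,0],[0,0,-1]])
    print(a,(R.T@(np.array([x,y,z])/1e3-p)*100).round(2),Q.from_matrix(R.T@G).as_rotvec().round(3))
E
python3 go.py 599.8,-334.2,100,111.4 599.8,-334.2,16,111.4
```

```text
t 0.1 p [ 280.5 -585.4  230. ] tx 25.61 w 84.8 F [0.  0.5 0. ] j [59. 22.  3. 92. -1. 67. -3.]
599.8,-334.2,100,111.4 [39.66 -8.82 13.02] [-0.002 -0.002 -1.497]
599.8,-334.2,16,111.4 [39.66 -8.8  21.42] [-0.002 -0.002 -1.497]
```

play_rows(
  moves=[
    [[39.7,-8.8,13,0,0,-1.497,6],[39.7,-8.8,13,0,0,-1.497,6],[39.7,-8.8,13,0,0,-1.497,6],[39.7,-8.8,13,0,0,-1.497,6],[39.7,-8.8,13,0,0,-1.497,6],[39.7,-8.8,13,0,0,-1.497,6],[39.7,-8.8,13,0,0,-1.497,6],[39.7,-8.8,13,0,0,-1.497,6]],
  ],
)

```text
clock: 1.1
ee_pos: [0.6045, -0.3265, 0.0988]
tool_rot: [[-0.38, 0.925, -0.0], [0.925, 0.38, 0.007], [0.007, 0.002, -1.0]]
wrist_force: [0.5, -0.2, -0.1]
gripper_width: 0.7
```

play_rows(
  moves=[
    [[0,0,0,0,0,0,6],[0,0,0,0,0,0,6]],
  ],
)

```text
clock: 1.35
ee_pos: [0.5997, -0.3369, 0.101]
tool_rot: [[-0.36, 0.933, -0.001], [0.933, 0.36, -0.001], [-0.0, -0.001, -1.0]]
wrist_force: [0.7, -0.2, 0.1]
gripper_width: 0.704
```

```bash
python3 go.py 599.8,-334.2,16,111.4
```

```text
t 1.35 p [ 599.7 -336.9  101. ] tx 111.09 w 59.9 F [ 0.7 -0.2  0.1] j [ 40.  35. -20.  90.  13.  57.  38.]
599.8,-334.2,16,111.4 [0.25 0.12 8.5 ] [-0.001  0.    -0.005]
```

play_rows(
  moves=[
    [[0.1,0.1,3,0,0,0,6],[0.1,0.1,6,0,0,-0.003,6],[0.1,0.1,8.5,0,0,-0.003,6],[0.1,0.1,8.5,0,0,-0.003,6],[0.1,0.1,8.5,0,0,-0.003,6]],
  ],
)

```text
clock: 1.98
ee_pos: [0.6021, -0.3346, 0.0172]
tool_rot: [[-0.366, 0.93, 0.001], [0.93, 0.366, -0.001], [-0.001, 0.001, -1.0]]
wrist_force: [0.7, -0.2, 0.5]
gripper_width: 0.701
```

```bash
python3 go.py 599.8,-334.2,16,111.4; python3 -c "
from fit import *
c=grab('scene');t=grab('top')
a=c['frame'][110:200,340:440];cv2.imwrite('pics/p5.png',cv2.resize(a,None,fx=6,fy=6,interpolation=2))"
```

```text
t 1.975 p [ 602.1 -334.6   17.2] tx 111.49 w 59.6 F [ 0.7 -0.2  0.5] j [ 39.  41. -18.  92.  16.  50.  36.]
599.8,-334.2,16,111.4 [ 0.12 -0.2   0.12] [0.001 0.001 0.002]
```

View pics/p5.png

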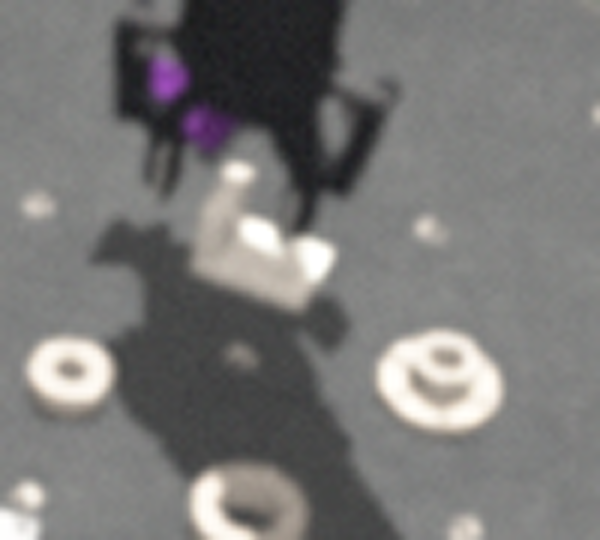

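The bracket's wing (crop 235,200) is between the two fingers, left (165,150) and right (305,200), and the purple one is behind. Closing.

play_rows(
  moves=[
    [[0.1,-0.2,0.1,0,0,0,5],[0.1,-0.2,0.1,0,0,0,2.5],[0.1,-0.2,0.1,0,0,0,0.5],[0.1,-0.2,0.1,0,0,0,0.5],[0.1,-0.2,0.1,0,0,0,0.5],[0.1,-0.2,0.1,0,0,0,0.5]],
  ],
)

```text
clock: 2.82
ee_pos: [0.5997, -0.3339, 0.0157]
tool_rot: [[-0.367, 0.93, 0.001], [0.93, 0.367, -0.0], [-0.001, 0.001, -1.0]]
wrist_force: [0.3, -1.0, 2.3]
gripper_width: 0.13
```

```bash
python3 go.py 599.8,-334.2,16,111.4
```

```text
t 2.825 p [ 599.7 -333.9   15.7] tx 111.55 w 11.1 F [ 0.3 -1.   2.3] j [ 39.  41. -18.  92.  16.  49.  36.]
599.8,-334.2,16,111.4 [-0.03 -0.   -0.03] [0.001 0.001 0.003]
```

play_rows(
  moves=[
    [[0,0,-4,0,0,0,0.5],[0,0,-9,0,0,0,0.5]],
  ],
)

```text
clock: 3.08
ee_pos: [0.5968, -0.3329, 0.1032]
tool_rot: [[-0.367, 0.93, -0.006], [0.93, 0.367, 0.003], [0.005, -0.004, -1.0]]
wrist_force: [0.5, -0.3, -1.4]
gripper_width: 0.125
```

```bash
python3 go.py 620.8,-24.6,100,121.5
```

```text
t 3.075 p [ 596.8 -332.9  103.2] tx 111.55 w 10.6 F [ 0.5 -0.3 -1.4] j [ 40.  34. -20.  91.  13.  57.  38.]
620.8,-24.6,100,121.5 [27.79 13.56  0.39] [-0.004 -0.005 -0.174]
```

play_rows(
  moves=[
    [[5,2.4,0,0,0,-0.03,0.5],[10,4.9,0,0,0,-0.06,0.5],[15,7.3,0,0,0,-0.09,0.5],[20,9.8,0,0,0,-0.12,0.5],[24.5,12,0,0,0,-0.15,0.5],[27.8,13.6,0,0,0,-0.174,0.5],[27.8,13.6,0,0,0,-0.174,0.5],[27.8,13.6,0,0,0,-0.174,0.5]],
  ],
)

```text
clock: 4.08
ee_pos: [0.623, -0.0266, 0.1046]
tool_rot: [[-0.522, 0.853, -0.002], [0.853, 0.522, -0.001], [-0.0, -0.002, -1.0]]
wrist_force: [-0.1, -1.5, -1.5]
gripper_width: 0.128
```

```bash
python3 go.py 620.8,-24.6,40,121.5
```

```text
t 4.075 p [623.  -26.6 104.6] tx 121.48 w 10.9 F [-0.1 -1.5 -1.5] j [ 19.  30. -26. 100.  16.  54.  18.]
620.8,-24.6,40,121.5 [ 0.28 -0.07  6.46] [-0.002  0.    -0.   ]
```

play_rows(
  moves=[
    [[0.2,0,3.2,0,0,0,0.5],[0.2,-0.1,6.5,0,0,0,0.5],[0.2,-0.1,6.5,0,0,0,0.5],[0.2,-0.1,6.5,0,0,0,0.5]],
  ],
)

```text
clock: 4.58
ee_pos: [0.6224, -0.0258, 0.041]
tool_rot: [[-0.521, 0.854, 0.001], [0.854, 0.521, -0.001], [-0.001, 0.001, -1.0]]
wrist_force: [-0.2, 0.1, 0.1]
gripper_width: 0.131
```

```bash
python3 go.py 620.8,-24.6,24,121.5
```

```text
t 4.575 p [622.4 -25.8  41. ] tx 121.38 w 11.1 F [-0.2  0.1  0.1] j [ 18.  34. -25. 102.  18.  48.  16.]
620.8,-24.6,24,121.5 [ 0.19 -0.08  1.7 ] [ 0.001  0.001 -0.002]
```

play_rows(
  moves=[
    [[0.2,-0.1,0.7,0,0,0,0.5],[0.2,-0.1,1.4,0,0,0,0.5],[0.2,-0.1,1.7,0,0,0,0.5],[0.2,-0.1,1.7,0,0,0,0.5]],
  ],
)

```text
clock: 5.08
ee_pos: [0.6198, -0.0228, 0.0237]
tool_rot: [[-0.523, 0.852, -0.0], [0.852, 0.523, -0.0], [-0.0, -0.0, -1.0]]
wrist_force: [-1.8, 0.0, 2.4]
gripper_width: 0.126
```

```bash
python3 go.py 620.8,-24.6,24,121.5
```

```text
t 5.075 p [619.8 -22.8  23.7] tx 121.52 w 10.7 F [-1.8  0.   2.4] j [ 17.  35. -24. 102.  19.  47.  15.]
620.8,-24.6,24,121.5 [-0.21 -0.01 -0.03] [-0.  0.  0.]
```

play_rows(
  moves=[
    [[-0.2,0,-0.1,0,0,0,0.5],[-0.2,0,-0.1,0,0,0,0.5],[-0.2,0,-0.1,0,0,0,0.5],[-0.2,0,-0.1,0,0,0,0.5]],
  ],
)

```text
clock: 5.58
ee_pos: [0.6208, -0.0246, 0.0241]
tool_rot: [[-0.523, 0.853, -0.0], [0.853, 0.523, 0.0], [0.0, -0.0, -1.0]]
wrist_force: [0.3, -0.7, -0.7]
gripper_width: 0.131
```

```bash
python3 go.py 620.8,-24.6,24,121.5
```

```text
t 5.575 p [620.8 -24.6  24.1] tx 121.51 w 11.1 F [ 0.3 -0.7 -0.7] j [ 18.  36. -24. 102.  19.  47.  16.]
620.8,-24.6,24,121.5 [-0.    0.    0.01] [-0. -0.  0.]
```

play_rows(
  moves=[
    [[0,0,0,0,0,0,1.5],[0,0,0,0,0,0,3],[0,0,0,0,0,0,3.5],[0,0,-5,0,0,0,3.5],[0,0,-10,0,0,0,5],[0,0,-12,0,0,0,5]],
  ],
)

```text
clock: 6.32
ee_pos: [0.6233, -0.0243, 0.1482]
tool_rot: [[-0.523, 0.852, 0.006], [0.852, 0.523, -0.0], [-0.003, 0.005, -1.0]]
wrist_force: [0.5, -0.1, -0.3]
gripper_width: 0.586
```

```bash
python3 go.py 463.3,-345,100,121.5
```

```text
t 6.325 p [623.3 -24.3 148.2] tx 121.52 w 49.8 F [ 0.5 -0.1 -0.3] j [ 20.  26. -28.  99.  14.  58.  19.]
463.3,-345,100,121.5 [-18.96 -30.43   4.72] [0.005 0.003 0.   ]
```

play_rows(
  moves=[
    [[-19,-30.4,4.7,0,0,0,5],[-19,-30.4,4.7,0,0,0,5],[-19,-30.4,4.7,0,0,0,5],[-19,-30.4,4.7,0,0,0,5],[-19,-30.4,4.7,0,0,0,5],[-19,-30.4,4.7,0,0,0,5],[-19,-30.4,4.7,0,0,0,5],[-19,-30.4,4.7,0,0,0,5]],
  ],
)

```text
clock: 7.32
ee_pos: [0.4608, -0.3448, 0.0967]
tool_rot: [[-0.522, 0.853, -0.001], [0.853, 0.522, 0.001], [0.002, 0.0, -1.0]]
wrist_force: [0.3, 0.7, 0.4]
gripper_width: 0.585
```

```bash
python3 go.py 463.3,-345,50,121.5; python3 - <<'E'
from fit import *
T=grab('top');S=grab('scene')
np.savez('t1.npz',**T);np.savez('s1.npz',**S)
P=np.array([571.3,-54.9]);w=np.radians(31.5);x=np.array([np.cos(w),np.sin(w)])
for n,c in(('t',T),('s',S)):
    uv=proj(c,[[*(P+34*x)/1e3,.02]])[0]; print(n,uv)
    x0,y0=(uv-40).astype(int); cv2.imwrite(f'pics/q_{n}.png',cv2.resize(c['frame'][y0:y0+80,x0:x0+80],None,fx=5,fy=5,interpolation=2))
a=np.hstack([cv2.imread('pics/q_t.png'),cv2.imread('pics/q_s.png')]);cv2.imwrite('pics/p6.png',a)
E
```

```text
t 7.325 p [ 460.8 -344.8   96.7] tx 121.49 w 49.7 F [0.3 0.7 0.4] j [ 50.  25. -21. 107.  11.  50.  55.]
463.3,-345,50,121.5 [-0.16  0.2   4.66] [ 0.    -0.002 -0.   ]
t [321.06913918 180.36650516]
s [300.4325471  193.35933265]
```

View pics/p6.png

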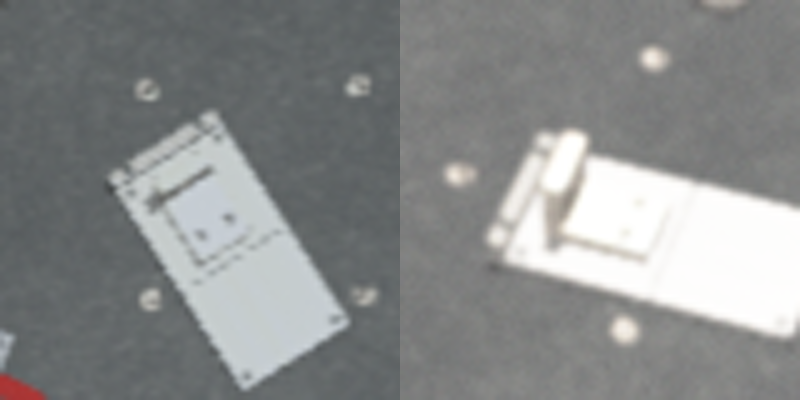

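Bracket stands on the plate beside the bar (top crop 205,205), wing towards the bar, looking square. Continuing with the flange.

play_rows(
  moves=[
    [[-0.2,0.2,2,0,0,0,5],[-0.2,0.2,4,0,0,0,5],[-0.2,0.2,4.7,0,0,0,5],[-0.2,0.2,4.7,0,0,0,5],[-0.2,0.2,4.7,0,0,0,5]],
  ],
)

```text
clock: 8.05
ee_pos: [0.4642, -0.3463, 0.0506]
tool_rot: [[-0.523, 0.852, 0.001], [0.852, 0.523, -0.0], [-0.001, 0.0, -1.0]]
wrist_force: [0.4, -0.0, -0.1]
gripper_width: 0.582
```

```bash
python3 go.py 463.3,-345,11.5,121.5
```

```text
t 8.05 p [ 464.2 -346.3   50.6] tx 121.52 w 49.5 F [ 0.4 -0.  -0.1] j [ 49.  29. -20. 108.  13.  46.  54.]
463.3,-345,11.5,121.5 [ 0.16 -0.    3.91] [0.    0.001 0.   ]
```

play_rows(
  moves=[
    [[0.1,0,2,0,0,0,5],[0.1,0,3.9,0,0,0,5],[0.1,0,3.9,0,0,0,5],[0.1,0,3.9,0,0,0,5],[0.1,0,3.9,0,0,0,4],[0.1,0,3.9,0,0,0,2],[0.1,0,3.9,0,0,0,1.5],[0.1,0,3.9,0,0,0,1.5]],
  ],
)

```text
clock: 9.05
ee_pos: [0.4641, -0.3457, 0.0123]
tool_rot: [[-0.523, 0.852, 0.001], [0.852, 0.523, -0.001], [-0.002, 0.001, -1.0]]
wrist_force: [-0.6, 0.5, 5.4]
gripper_width: 0.326
```

play_rows(
  moves=[
    [[0,0,0,0,0,0,1.5],[0,0,0,0,0,0,1.5]],
  ],
)

```text
clock: 9.3
ee_pos: [0.4641, -0.3457, 0.0124]
tool_rot: [[-0.523, 0.852, 0.001], [0.852, 0.523, -0.001], [-0.002, 0.001, -1.0]]
wrist_force: [-0.9, -0.1, 5.9]
gripper_width: 0.327
```

```bash
python3 go.py 463.3,-345,11.5,121.5
```

```text
t 9.3 p [ 464.1 -345.7   12.4] tx 121.52 w 27.8 F [-0.9 -0.1  5.9] j [ 48.  32. -19. 108.  15.  42.  52.]
463.3,-345,11.5,121.5 [ 0.1  -0.03  0.09] [0.001 0.002 0.   ]
```

play_rows(
  moves=[
    [[0,0,-3,0,0,0,1.5],[0,0,-8,0,0,0,1.5],[0,0,-9,0,0,0,1.5]],
  ],
)

```text
clock: 9.68
ee_pos: [0.4655, -0.3468, 0.1046]
tool_rot: [[-0.523, 0.853, 0.005], [0.853, 0.523, -0.004], [-0.006, 0.002, -1.0]]
wrist_force: [-0.1, 0.6, -0.9]
gripper_width: 0.324
```

```bash
python3 go.py 532.6,-79.8,100,121.5
```

```text
t 9.675 p [ 465.5 -346.8  104.6] tx 121.51 w 27.5 F [-0.1  0.6 -0.9] j [ 50.  24. -21. 107.  11.  51.  55.]
532.6,-79.8,100,121.5 [19.26 19.68  0.39] [0.002 0.006 0.   ]
```

play_rows(
  moves=[
    [[3.5,3.6,0,0,0,0,1.5],[7,7.2,0,0,0,0,1.5],[10.5,10.8,0,0,0,0,1.5],[14,14.4,0,0,0,0,1.5],[17.5,18,0,0,0,0,1.5],[19.3,19.7,0.4,0,0,0,1.5],[19.3,19.7,0.4,0,0,0,1.5],[19.3,19.7,0.4,0,0,0,1.5]],
  ],
)

```text
clock: 10.68
ee_pos: [0.5292, -0.0794, 0.0964]
tool_rot: [[-0.522, 0.853, -0.002], [0.853, 0.522, -0.001], [0.0, -0.002, -1.0]]
wrist_force: [0.4, -1.3, -0.6]
gripper_width: 0.328
```

```bash
python3 go.py 532.6,-79.8,40,121.5
```

```text
t 10.675 p [529.2 -79.4  96.4] tx 121.43 w 27.8 F [ 0.4 -1.3 -0.6] j [ 28.  22. -27. 112.  13.  49.  25.]
532.6,-79.8,40,121.5 [-0.22  0.28  5.64] [-0.002 -0.    -0.001]
```

play_rows(
  moves=[
    [[-0.2,0.2,3,0,0,0,1.5],[-0.2,0.2,5.6,0,0,0,1.5],[-0.2,0.2,5.6,0,0,0,1.5],[-0.2,0.2,5.6,0,0,0,1.5],[-0.2,0.2,5.6,0,0,0,1.5]],
  ],
)

```text
clock: 11.3
ee_pos: [0.5343, -0.0791, 0.0426]
tool_rot: [[-0.522, 0.853, 0.003], [0.853, 0.522, -0.001], [-0.002, 0.002, -1.0]]
wrist_force: [-0.5, -0.3, -0.9]
gripper_width: 0.327
```

```bash
python3 go.py 532.6,-79.8,22,121.5
```

```text
t 11.3 p [534.3 -79.1  42.6] tx 121.46 w 27.8 F [-0.5 -0.3 -0.9] j [ 26.  27. -26. 113.  17.  43.  22.]
532.6,-79.8,22,121.5 [ 0.03 -0.18  2.06] [ 0.002  0.002 -0.001]
```

play_rows(
  moves=[
    [[0,-0.2,1,0,0,0,1.5],[0,-0.2,2,0,0,0,1.5],[0,-0.2,2,0,0,0,1.5],[0,-0.2,2,0,0,0,1.5],[0,-0.2,2,0,0,0,1.5]],
  ],
)

```text
clock: 11.92
ee_pos: [0.5311, -0.0794, 0.0211]
tool_rot: [[-0.523, 0.852, -0.0], [0.852, 0.523, 0.0], [0.0, -0.0, -1.0]]
wrist_force: [-0.8, -0.2, -0.6]
gripper_width: 0.328
```

```bash
python3 go.py 532.6,-79.8,21,121.5
```

```text
t 11.925 p [531.1 -79.4  21.1] tx 121.53 w 27.9 F [-0.8 -0.2 -0.6] j [ 25.  29. -25. 114.  18.  41.  21.]
532.6,-79.8,21,121.5 [-0.12  0.1   0.01] [-0. -0.  0.]
```

play_rows(
  moves=[
    [[-0.1,0.1,0.05,0,0,0,1.5],[-0.1,0.1,0.05,0,0,0,1.5],[-0.1,0.1,0.05,0,0,0,1.5],[-0.1,0.1,0.05,0,0,0,1.5]],
  ],
)

```text
clock: 12.42
ee_pos: [0.5327, -0.0798, 0.0208]
tool_rot: [[-0.523, 0.852, 0.0], [0.852, 0.523, 0.0], [0.0, 0.0, -1.0]]
wrist_force: [1.7, -0.2, -1.6]
gripper_width: 0.328
```

```bash
python3 go.py 532.6,-79.8,21,121.5
```

```text
t 12.425 p [532.7 -79.8  20.8] tx 121.52 w 27.8 F [ 1.7 -0.2 -1.6] j [ 25.  29. -25. 114.  18.  41.  21.]
532.6,-79.8,21,121.5 [ 0.01 -0.01 -0.02] [ 0. -0.  0.]
```

play_rows(
  moves=[
    [[0,0,0,0,0,0,3.5],[0,0,0,0,0,0,4.5],[0,0,0,0,0,0,4.5],[0,0,-4,0,0,0,4.5],[0,0,-8,0,0,0,7],[0,0,-8,0,0,0,7]],
  ],
)

```text
clock: 13.18
ee_pos: [0.5362, -0.08, 0.1045]
tool_rot: [[-0.523, 0.852, 0.008], [0.853, 0.523, -0.001], [-0.005, 0.006, -1.0]]
wrist_force: [0.7, 0.4, -0.5]
gripper_width: 0.818
```

```bash
python3 go.py 461.3,-209.4,100,121.5
```

```text
t 13.175 p [536.2 -80.  104.5] tx 121.51 w 69.5 F [ 0.7  0.4 -0.5] j [ 28.  22. -28. 112.  13.  49.  25.]
461.3,-209.4,100,121.5 [ -7.12 -13.15   0.41] [0.006 0.005 0.   ]
```

play_rows(
  moves=[
    [[-3.5,-6.5,0.4,0,0,0,7],[-7.1,-13.1,0.4,0,0,0,7],[-7.1,-13.1,0.4,0,0,0,7],[-7.1,-13.1,0.4,0,0,0,7],[-7.1,-13.1,0.4,0,0,0,7],[-7.1,-13.1,0.4,0,0,0,7]],
  ],
)

```text
clock: 13.92
ee_pos: [0.4592, -0.2068, 0.0967]
tool_rot: [[-0.526, 0.851, 0.0], [0.851, 0.526, 0.001], [0.001, 0.001, -1.0]]
wrist_force: [-1.0, 0.4, 0.9]
gripper_width: 0.82
```

```bash
python3 go.py 461.3,-209.4,40,121.5; python3 - <<'E'
from fit import *
T=grab('top');S=grab('scene')
P=np.array([571.3,-54.9])/1e3;w=np.radians(31.5);x=np.array([np.cos(w),np.sin(w)]);y=np.array([-x[1],x[0]])
f=lambda a,b,z:[*(P+a/1e3*x+b/1e3*y),z/1e3]
out=[]
for c in(T,S):
    u=proj(c,[f(0,0,8)])[0]; x0,y0=(u-32).astype(int);k=6
    im=cv2.resize(c['frame'][y0:y0+64,x0:x0+64],None,fx=k,fy=k,interpolation=2)
    def poly(pts,col):
        q=((proj(c,pts)-[x0,y0]+.5)*k).round().astype(np.int32);cv2.polylines(im,[q],True,col,1)
    poly([f(a,b,8) for a,b in((-85,-42),(85,-42),(85,42),(-85,42))],(0,200,0))
    poly([f(a,b,18) for a,b in((4,-20),(64,-20),(64,20),(4,20))],(0,0,255))
    poly([f(a,b,50) for a,b in((52,-20),(64,-20),(64,20),(52,20))],(255,0,0))
    poly([f(-46+28.5*np.cos(t),28.5*np.sin(t),19) for t in th],(0,0,255))
    poly([f(-46+15.5*np.cos(t),15.5*np.sin(t),32) for t in th],(255,0,0))
    out.append(im)
cv2.imwrite('pics/p7.png',np.hstack(out))
E
```

```text
t 13.925 p [ 459.2 -206.8   96.7] tx 121.72 w 69.7 F [-1.   0.4  0.9] j [ 42.  18. -25. 117.  10.  47.  42.]
461.3,-209.4,40,121.5 [-0.34  0.04  5.67] [ 0.001 -0.001  0.004]
```

View pics/p7.png

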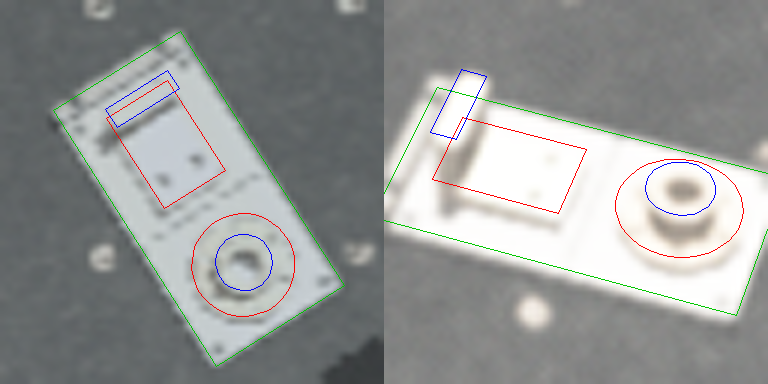

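The overlays line up with the bracket and the flange in both views, to about 1 mm. The bracket base edges in top are at (120,115)-(222,170), and the flange disc is at (243,265). Next, the large ring.

play_rows(
  moves=[
    [[-0.3,0,3,0,0,0,7],[-0.3,0,5.6,0,0,0,7],[-0.3,0,5.6,0,0,0,7],[-0.3,0,5.6,0,0,0,7],[-0.3,0,5.6,0,0,0,7]],
  ],
)

```text
clock: 14.65
ee_pos: [0.461, -0.2116, 0.0421]
tool_rot: [[-0.523, 0.852, 0.002], [0.852, 0.523, -0.001], [-0.002, 0.001, -1.0]]
wrist_force: [0.1, 0.5, 0.7]
gripper_width: 0.813
```

```bash
python3 go.py 461.3,-209.4,2.5,121.5
```

```text
t 14.65 p [ 461.  -211.6   42.1] tx 121.54 w 69.1 F [0.1 0.5 0.7] j [ 41.  24. -23. 118.  14.  41.  40.]
461.3,-209.4,2.5,121.5 [0.18 0.14 3.96] [0.001 0.002 0.001]
```

play_rows(
  moves=[
    [[0.1,0.1,2,0,0,0,7],[0.1,0.1,3.7,0,0,0,7],[0.1,0.1,3.9,0,0,0,7],[0.1,0.1,3.9,0,0,0,7],[0.1,0.1,3.9,0,0,0,7]],
  ],
)

```text
clock: 15.28
ee_pos: [0.4607, -0.2103, 0.0023]
tool_rot: [[-0.523, 0.853, 0.001], [0.853, 0.523, -0.0], [-0.001, 0.001, -1.0]]
wrist_force: [0.5, -0.1, -0.1]
gripper_width: 0.821
```

```bash
python3 go.py 461.3,-209.4,2.5,121.5
```

```text
t 15.275 p [ 460.7 -210.3    2.3] tx 121.51 w 69.8 F [ 0.5 -0.1 -0.1] j [ 39.  28. -22. 118.  17.  37.  37.]
461.3,-209.4,2.5,121.5 [ 0.04  0.1  -0.02] [0.001 0.001 0.   ]
```

play_rows(
  moves=[
    [[0.05,0.1,0,0,0,0,6],[0.05,0.1,0,0,0,0,4.5],[0.05,0.1,0,0,0,0,3.5],[0.05,0.1,0,0,0,0,3],[0.05,0.1,0,0,0,0,3],[0.05,0.1,0,0,0,0,3]],
  ],
)

```text
clock: 16.02
ee_pos: [0.4617, -0.2089, 0.0029]
tool_rot: [[-0.523, 0.852, 0.002], [0.852, 0.523, -0.0], [-0.001, 0.001, -1.0]]
wrist_force: [-0.3, 0.2, 5.5]
gripper_width: 0.575
```

```bash
python3 go.py 461.3,-209.4,2.5,121.5
```

```text
t 16.025 p [ 461.7 -208.9    2.9] tx 121.54 w 48.9 F [-0.3  0.2  5.5] j [ 39.  28. -22. 118.  17.  37.  37.]
461.3,-209.4,2.5,121.5 [-0.02 -0.06  0.04] [0.001 0.001 0.001]
```

play_rows(
  moves=[
    [[0,0,-3,0,0,0,3],[0,0,-8,0,0,0,3],[0,0,-13,0,0,0,3]],
  ],
)

```text
clock: 16.4
ee_pos: [0.4596, -0.2086, 0.1324]
tool_rot: [[-0.523, 0.852, -0.002], [0.852, 0.523, 0.001], [0.002, -0.001, -1.0]]
wrist_force: [1.3, 0.1, -2.4]
gripper_width: 0.57
```

```bash
python3 go.py 516,321.5,130,121.5
```

```text
t 16.4 p [ 459.6 -208.6  132.4] tx 121.53 w 48.4 F [ 1.3  0.1 -2.4] j [ 44.  15. -27. 115.   9.  52.  44.]
516,321.5,130,121.5 [42.24 32.53  0.28] [-0.001 -0.002  0.001]
```

play_rows(
  moves=[
    [[3.5,2.7,0,0,0,0,3],[7.7,6,0,0,0,0,3],[12,9.3,0,0,0,0,3],[16.3,12.6,0,0,0,0,3],[20.6,15.9,0,0,0,0,3],[24.9,19.2,0,0,0,0,3],[29.2,22.5,0,0,0,0,3],[32.5,25,0,0,0,0,3]],
  ],
)

```text
clock: 17.4
ee_pos: [0.5031, 0.2013, 0.1316]
tool_rot: [[-0.525, 0.851, -0.001], [0.851, 0.525, 0.001], [0.001, -0.0, -1.0]]
wrist_force: [1.0, 0.2, -2.0]
gripper_width: 0.575
```

```bash
python3 go.py 516,321.5,130,121.5
```

```text
t 17.4 p [503.1 201.3 131.6] tx 121.64 w 48.9 F [ 1.   0.2 -2. ] j [  6.  21. -38. 110.  16.  54.  -8.]
516,321.5,130,121.5 [9.56 7.4  0.16] [-0.    -0.001  0.002]
```

play_rows(
  moves=[
    [[4,3.1,0,0,0,0,3],[7.5,5.8,0,0,0,0,3],[9.6,7.4,0.2,0,0,0,3],[9.6,7.4,3,0,0,0,3],[9.6,7.4,6.2,0,0,0,3],[9.6,7.4,9.2,0,0,0,3],[9.6,7.4,9.2,0,0,0,3],[9.6,7.4,9.2,0,0,0,3]],
  ],
)

```text
clock: 18.4
ee_pos: [0.5172, 0.3196, 0.0405]
tool_rot: [[-0.523, 0.852, 0.001], [0.852, 0.523, 0.001], [0.0, 0.001, -1.0]]
wrist_force: [1.1, 0.3, -1.2]
gripper_width: 0.577
```

```bash
python3 go.py 516,321.5,11.7,121.5
```

```text
t 18.4 p [517.2 319.6  40.5] tx 121.52 w 49.1 F [ 1.1  0.3 -1.2] j [ -8.  35. -34. 103.  25.  49. -23.]
516,321.5,11.7,121.5 [ 0.22 -0.    2.88] [ 0.001 -0.     0.   ]
```

play_rows(
  moves=[
    [[0.2,0,1.5,0,0,0,3],[0.2,0,2.6,0,0,0,3],[0.2,0,2.85,0,0,0,3],[0.2,0,2.85,0,0,0,3],[0.2,0,2.85,0,0,0,3]],
  ],
)

```text
clock: 19.02
ee_pos: [0.5159, 0.321, 0.0113]
tool_rot: [[-0.523, 0.853, 0.0], [0.853, 0.523, 0.0], [0.0, 0.0, -1.0]]
wrist_force: [0.4, -0.1, -2.2]
gripper_width: 0.577
```

```bash
python3 go.py 516,321.5,11.5,121.5
```

```text
t 19.025 p [515.9 321.   11.3] tx 121.51 w 49.0 F [ 0.4 -0.1 -2.2] j [-10.  38. -33. 104.  27.  47. -25.]
516,321.5,11.5,121.5 [ 0.04  0.03 -0.02] [ 0. -0.  0.]
```

play_rows(
  moves=[
    [[0,0,0,0,0,0,5.6],[0,0,0,0,0,0,6.5],[0,0,0,0,0,0,6.5],[0,0,-4,0,0,0,6.5],[0,0,-10,0,0,0,6],[0,0,-12,0,0,0,6]],
  ],
)

```text
clock: 19.77
ee_pos: [0.5179, 0.3232, 0.1359]
tool_rot: [[-0.523, 0.852, 0.006], [0.852, 0.523, 0.004], [0.0, 0.008, -1.0]]
wrist_force: [1.2, -0.1, 0.2]
gripper_width: 0.701
```

```bash
python3 go.py 578.8,-209,130,121.5
```

```text
t 19.775 p [517.9 323.2 135.9] tx 121.53 w 59.6 F [ 1.2 -0.1  0.2] j [ -6.  28. -38. 101.  20.  58. -20.]
578.8,-209,130,121.5 [-48.55 -22.64   0.4 ] [ 0.008 -0.     0.001]
```

play_rows(
  moves=[
    [[-48.5,-22.6,0.4,0,0,0,6],[-48.5,-22.6,0.4,0,0,0,6],[-48.5,-22.6,0.4,0,0,0,6],[-48.5,-22.6,0.4,0,0,0,6],[-48.5,-22.6,0.4,0,0,0,6],[-48.5,-22.6,0.4,0,0,0,6],[-48.5,-22.6,0.4,0,0,0,6],[-48.5,-22.6,0.4,0,0,0,6]],
  ],
)

```text
clock: 20.78
ee_pos: [0.5722, -0.1778, 0.1272]
tool_rot: [[-0.523, 0.852, -0.0], [0.852, 0.523, 0.0], [0.0, -0.0, -1.0]]
wrist_force: [1.0, 0.1, -0.1]
gripper_width: 0.705
```

```bash
python3 go.py 578.8,-209,40,121.5;  python3 - <<'E'
from fit import *
T=grab('top');S=grab('scene')
out=[]
P=np.array([.516,.3215])
for c,P in((T,np.array([.5153,.3218])),(S,np.array([.5168,.3216]))):
    u=proj(c,[[*P,.01]])[0]; x0,y0=(u-30).astype(int);k=6
    im=cv2.resize(c['frame'][y0:y0+60,x0:x0+60],None,fx=k,fy=k,interpolation=2)
    for r,z,col in((.05,.008,(0,200,0)),(.026,.026,(0,0,255)),(.026,.008,(255,0,0))):
        q=((proj(c,[[P[0]+r*np.cos(t),P[1]+r*np.sin(t),z] for t in th])-[x0,y0]+.5)*k).round().astype(np.int32);cv2.polylines(im,[q],True,col,1)
    out.append(im)
cv2.imwrite('pics/p8.png',np.hstack(out))
E
```

```text
t 20.775 p [ 572.2 -177.8  127.2] tx 121.52 w 59.9 F [ 1.   0.1 -0.1] j [ 38.  26. -30. 102.  15.  56.  33.]
578.8,-209,40,121.5 [-3.01 -1.07  8.72] [-0. -0.  0.]
```

View pics/p8.png

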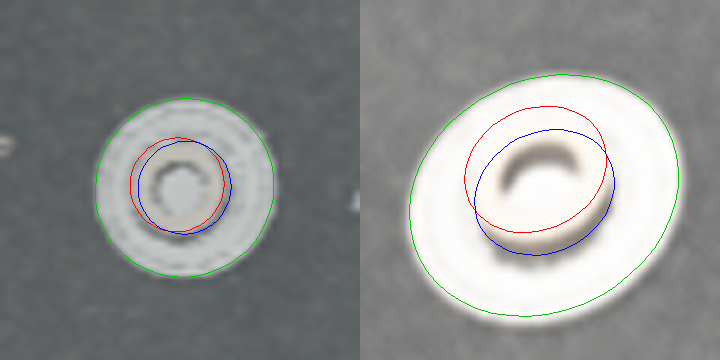

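The large ring sits centred on the rest, with its outlines matching the target circles within about 1 mm in both views (top 181,187; scene 540,190). Next, the small ring.

play_rows(
  moves=[
    [[-3,-1.1,0,0,0,0,6],[-3,-1.1,4,0,0,0,6],[-3,-1.1,8.7,0,0,0,6],[-3,-1.1,8.7,0,0,0,6],[-3,-1.1,8.7,0,0,0,6],[-3,-1.1,8.7,0,0,0,6]],
  ],
)

```text
clock: 21.62
ee_pos: [0.581, -0.2074, 0.0431]
tool_rot: [[-0.523, 0.852, 0.004], [0.852, 0.523, -0.001], [-0.003, 0.003, -1.0]]
wrist_force: [0.8, 0.3, 0.4]
gripper_width: 0.702
```

```bash
python3 go.py 578.8,-209,1.5,121.5
```

```text
t 21.625 p [ 581.  -207.4   43.1] tx 121.54 w 59.7 F [0.8 0.3 0.4] j [ 37.  34. -27. 102.  20.  48.  32.]
578.8,-209,1.5,121.5 [-0.01 -0.29  4.16] [0.003 0.003 0.001]
```

play_rows(
  moves=[
    [[0,-0.3,2,0,0,0,6],[0,-0.3,3.8,0,0,0,6],[0,-0.2,4.1,0,0,0,6],[0,-0.2,4.1,0,0,0,6],[0,-0.2,4.1,0,0,0,6]],
  ],
)

```text
clock: 22.25
ee_pos: [0.5778, -0.2081, -0.0001]
tool_rot: [[-0.523, 0.852, 0.001], [0.852, 0.523, -0.0], [-0.001, 0.001, -1.0]]
wrist_force: [-0.1, -1.0, -0.4]
gripper_width: 0.699
```

```bash
python3 go.py 578.8,-209,1.5,121.5
```

```text
t 22.25 p [ 5.778e+02 -2.081e+02 -1.000e-01] tx 121.53 w 59.4 F [-0.1 -1.  -0.4] j [ 36.  37. -25. 103.  22.  44.  31.]
578.8,-209,1.5,121.5 [-0.13  0.04 -0.16] [0.001 0.001 0.   ]
```

play_rows(
  moves=[
    [[-0.1,0,-0.15,0,0,0,6],[-0.1,0,-0.15,0,0,0,5],[-0.1,0,-0.15,0,0,0,3.5],[-0.1,0,-0.15,0,0,0,2],[-0.1,0,-0.15,0,0,0,2],[-0.1,0,-0.15,0,0,0,2],[-0.1,0,-0.15,0,0,0,2]],
  ],
)

```text
clock: 23.12
ee_pos: [0.5784, -0.2092, 0.002]
tool_rot: [[-0.523, 0.853, 0.001], [0.853, 0.523, -0.001], [-0.001, 0.001, -1.0]]
wrist_force: [-1.3, 0.1, 6.0]
gripper_width: 0.417
```

```bash
python3 go.py 578.8,-209,1.5,121.5
```

```text
t 23.125 p [ 578.4 -209.2    2. ] tx 121.51 w 35.4 F [-1.3  0.1  6. ] j [ 36.  37. -25. 103.  22.  44.  31.]
578.8,-209,1.5,121.5 [-0.01  0.05  0.05] [0.001 0.001 0.   ]
```

play_rows(
  moves=[
    [[0,0,-3,0,0,0,2],[0,0,-8,0,0,0,2],[0,0,-13,0,0,0,2]],
  ],
)

```text
clock: 23.5
ee_pos: [0.5767, -0.2089, 0.1311]
tool_rot: [[-0.523, 0.852, -0.002], [0.852, 0.523, 0.001], [0.002, -0.001, -1.0]]
wrist_force: [1.1, -0.6, 0.0]
gripper_width: 0.418
```

```bash
python3 go.py 515.9,321,130,121.5
```

```text
t 23.5 p [ 576.7 -208.9  131.1] tx 121.52 w 35.5 F [ 1.1 -0.6  0. ] j [ 40.  27. -30. 100.  16.  57.  36.]
515.9,321,130,121.5 [48.35 22.52  0.17] [-0.001 -0.002  0.   ]
```

play_rows(
  moves=[
    [[4,1.9,0,0,0,0,2],[8.9,4.15,0,0,0,0,2],[13.8,6.4,0,0,0,0,2],[18.7,8.7,0,0,0,0,2],[23.6,11,0,0,0,0,2],[28.5,13.3,0,0,0,0,2],[33.4,15.6,0,0,0,0,2],[37.5,17.5,0,0,0,0,2]],
  ],
)

```text
clock: 24.5
ee_pos: [0.5298, 0.2043, 0.1306]
tool_rot: [[-0.524, 0.852, -0.001], [0.852, 0.524, 0.0], [0.001, -0.0, -1.0]]
wrist_force: [0.2, 0.0, -0.5]
gripper_width: 0.418
```

```bash
python3 go.py 515.9,321,130,121.5
```

```text
t 24.5 p [529.8 204.3 130.6] tx 121.61 w 35.6 F [ 0.2  0.  -0.5] j [  6.  24. -38. 106.  18.  55.  -8.]
515.9,321,130,121.5 [10.66  4.93  0.06] [-0.    -0.001  0.002]
```

play_rows(
  moves=[
    [[4,1.8,0,0,0,0,2],[8,3.7,0,0,0,0,2],[10.7,4.9,0.2,0,0,0,2],[10.7,4.9,3,0,0,0,2],[10.7,4.9,5.5,0,0,0,2],[10.7,4.9,7.5,0,0,0,2],[10.7,4.9,7.5,0,0,0,2],[10.7,4.9,7.5,0,0,0,2]],
  ],
)

```text
clock: 25.5
ee_pos: [0.5172, 0.3193, 0.0566]
tool_rot: [[-0.523, 0.853, 0.001], [0.853, 0.523, 0.001], [0.0, 0.001, -1.0]]
wrist_force: [0.5, 0.0, -0.8]
gripper_width: 0.414
```

```bash
python3 go.py 515.9,321,29,121.5
```

```text
t 25.5 p [517.2 319.3  56.6] tx 121.51 w 35.2 F [ 0.5  0.  -0.8] j [ -7.  34. -36. 103.  25.  51. -23.]
515.9,321,29,121.5 [ 0.21 -0.03  2.76] [ 0.001 -0.     0.   ]
```

play_rows(
  moves=[
    [[0.2,0,1.5,0,0,0,2],[0.2,0,2.5,0,0,0,2],[0.2,0,2.75,0,0,0,2],[0.2,0,2.75,0,0,0,2],[0.2,0,2.75,0,0,0,2],[0.2,0,2.75,0,0,0,2]],
  ],
)

```text
clock: 26.25
ee_pos: [0.5159, 0.3207, 0.0286]
tool_rot: [[-0.523, 0.853, 0.0], [0.853, 0.523, 0.0], [0.0, 0.0, -1.0]]
wrist_force: [0.3, 0.0, -0.3]
gripper_width: 0.414
```

```bash
python3 go.py 515.9,321,28.5,121.5
```

```text
t 26.25 p [515.9 320.7  28.6] tx 121.51 w 35.2 F [ 0.3  0.  -0.3] j [ -9.  36. -34. 104.  27.  48. -24.]
515.9,321,28.5,121.5 [0.02 0.02 0.01] [ 0. -0.  0.]
```

Release, rise, and move aside for the check.

play_rows(
  moves=[
    [[0,0,0,0,0,0,4.5],[0,0,0,0,0,0,5.5],[0,0,0,0,0,0,5.5],[0,0,-4,0,0,0,5.5],[0,0,-10,0,0,0,5.5],[0,0,-14,0,0,0,5.5]],
  ],
)

```text
clock: 27.0
ee_pos: [0.5164, 0.3216, 0.1715]
tool_rot: [[-0.523, 0.852, 0.003], [0.852, 0.523, 0.002], [0.0, 0.003, -1.0]]
wrist_force: [0.9, -0.2, -0.5]
gripper_width: 0.642
```

play_rows(
  moves=[
    [[-6,-3,0,0,0,0,5.5],[-12,-6,0,0,0,0,5.5],[-18,-9,0,0,0,0,5.5],[-24,-12,0,0,0,0,5.5],[-30,-15,0,0,0,0,5.5],[-36,-20,0,0,0,0,5.5],[-42,-26,0,0,0,0,5.5],[-48,-32,0,0,0,0,5.5]],
  ],
)

```text
clock: 28.0
ee_pos: [0.5113, -0.1772, 0.1689]
tool_rot: [[-0.523, 0.852, 0.001], [0.852, 0.523, -0.0], [-0.001, 0.001, -1.0]]
wrist_force: [-0.1, -0.5, 1.0]
gripper_width: 0.642
```

```bash
python3 go.py;  python3 - <<'E'
from fit import *
T=grab('top');S=grab('scene');np.savez('t2.npz',**T);np.savez('s2.npz',**S)
out=[]
w=np.radians(31.5)
for c,P,Q in((T,np.array([.5153,.3218]),np.array([.5706,-.0543])),(S,np.array([.5168,.3216]),np.array([.5721,-.0553]))):
    def crop(ctr,h,k):
        u=proj(c,[[*ctr,.01]])[0]; x0,y0=(u-h).astype(int)
        return cv2.resize(c['frame'][y0:y0+2*h,x0:x0+2*h],None,fx=k,fy=k,interpolation=2),lambda pts:((proj(c,pts)-[x0,y0]+.5)*k).round().astype(np.int32)
    im,f=crop(P,24,6)
    for r,z,col in((.05,.008,(0,200,0)),(.026,.026,(0,0,255)),(.0195,.04,(255,0,0))):
        cv2.polylines(im,[f([[P[0]+r*np.cos(t),P[1]+r*np.sin(t),z] for t in th])],True,col,1)
    im2,f=crop(Q,32,4.5)
    L=lambda a,b,z:[Q[0]+(a*np.cos(w)-b*np.sin(w))/1e3,Q[1]+(a*np.sin(w)+b*np.cos(w))/1e3,z/1e3]
    cv2.polylines(im2,[f([L(a,b,8) for a,b in((-85,-42),(85,-42),(85,42),(-85,42))])],True,(0,200,0),1)
    cv2.polylines(im2,[f([L(a,b,18) for a,b in((4,-20),(64,-20),(64,20),(4,20))])],True,(0,0,255),1)
    cv2.polylines(im2,[f([L(a,b,50) for a,b in((52,-20),(64,-20),(64,20),(52,20))])],True,(255,0,0),1)
    cv2.polylines(im2,[f([L(-46+28.5*np.cos(t),28.5*np.sin(t),19) for t in th])],True,(0,0,255),1)
    out.append(np.hstack([im,im2]))
cv2.imwrite('pics/p9.png',np.vstack(out))
E
```

```text
t 28.0 p [ 511.3 -177.2  168.9] tx 121.53 w 54.6 F [-0.1 -0.5  1. ] j [ 41.  17. -31. 109.  10.  57.  38.]
```

View pics/p9.png

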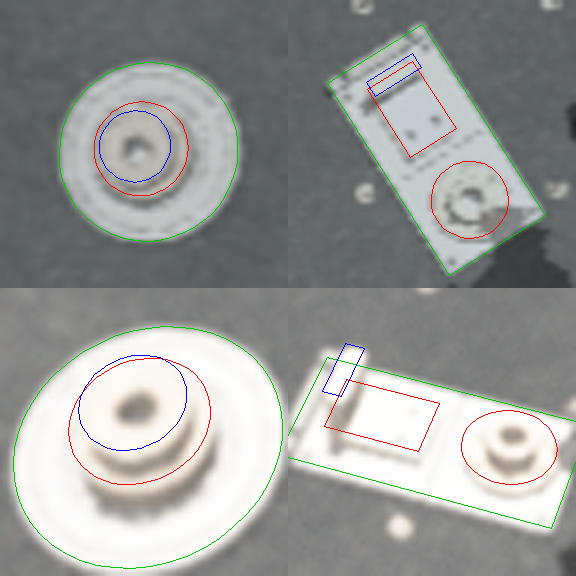

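The final overlays agree: the rings are stacked concentrically (top 141,148), and the bracket (top 410,105) and flange (470,200) are on their outlines. One numeric colour-based check before handing in.

```bash
python3 - <<'E'
from fit import *
T=np.load('t2.npz');f=T['frame'].astype(float);d=cv2.GaussianBlur(f[:,:,0]-f[:,:,2],(0,0),.7)
def m(name,ctr,sel,z,h):
    u=proj(T,[[*ctr,z]])[0];x0,y0=(u-h).round().astype(int)
    w=d[y0:y0+2*h+1,x0:x0+2*h+1]; t,mk=cv2.threshold(cv2.normalize(w if sel>0 else -w,None,0,255,cv2.NORM_MINMAX).astype(np.uint8),0,1,cv2.THRESH_BINARY+cv2.THRESH_OTSU)
    n,l,st,ce=cv2.connectedComponentsWithStats(mk);i=1+np.argmax(st[1:,4]);ys,xs=np.where(l==i)
    p=world(T,xs.mean()+x0,ys.mean()+y0,z);r=cv2.minAreaRect(np.c_[xs,ys].astype(np.float32))
    print(name,(p[:2]*1e3).round(1),'target',(np.array(ctr)*1e3).round(1),'px',st[i][4],r[1],r[2])
w=np.radians(31.5);Q=np.array([.5706,-.0543]);x=np.array([np.cos(w),np.sin(w)])
m('base(28 mm visible centre)',Q+.028*x,1,.018,10)
m('flange',Q-.046*x,-1,.013,11)
m('rings',[.5153,.3218],-1,.018,12)
for n,p,s in(('bearing',(373,151),20),):
    a=np.load('top0.npz')['frame'].astype(int);print('bearing diff',np.abs(a-T['frame'].astype(int))[140:162,362:384].mean(),'loupe',np.abs(a-T['frame'].astype(int))[158:178,244:264].mean(),'bg',np.abs(a-T['frame'].astype(int))[100:120,290:310].mean())
E
```

```text
base(28 mm visible centre) [591.3 -41.1] target [594.5 -39.7] px 140 (13.587118148803711, 10.932164192199707) 51.34019470214844
flange [527.4 -78.8] target [531.4 -78.3] px 201 (17.240827560424805, 15.380305290222168) 60.2551155090332
rings [513.4 321.4] target [515.3 321.8] px 187 (14.0, 15.0) 90.0
bearing diff 1.3292011019283747 loupe 1.4016666666666666 bg 1.4691666666666667
```

```bash
python3 -c "
from plant import workorder,status
print(status.observe()['clock'],workorder.close_job())"
```

```text
the job is handed in; nothing more can be done
28.1 None
```

The job is handed in at 28.1 s of the 99 s allowed. I set the parts out in the order asked:
- **Bracket:** in the middle of the section beside the bar, square to the plate, wing on the bar's side.
- **Flange:** hub up, in the middle of the open section.
- **Rings:** the large setting ring flat in the middle of the round rest, the small one flat and centred on top of it.

**Overlays:** Outlines drawn from the target positions matched the parts to about 1 mm in both cameras. The bearing and the loupe show no change from the first picture. I left the purple look-alikes alone, but did not check them separately afterwards.

**Checks that disagreed:** A last colour-based check in the top view came out lower.

| Part | Offset from target | Likely cause |
|---|---|---|
| Bracket | about 3.5 mm along the plate, 0.5 mm across | the wing hides and shadows part of the base |
| Flange | about 4 mm | the gripper's shadow lay on it |
| Rings | about 2 mm | one height was used for two stacked rings |

I trusted the overlays and did not repeat the check with the arm out of the way. The highest wrist force I read was about 6 N.

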